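# Post the seed tin through the sprung shutter

## Task

Put the flat round seed tin away without grasping or lifting it. With one fingertip push the little spring-closed shutter open and keep holding it open while the other finger pushes the tin along the runners and over the sill, so that it drops into the box behind; the tin itself must not press against the shutter. Then draw back and let the shutter swing fully shut, leaving the herb pots, snip holder and bucket where they stand.

Things in the scene. Friction and masses are not known exactly. Their poses are not given: they have to be found in the camera images.
- sill (a point): Sill: middle of the tin's lane on the far edge of the raised plywood deck, on its upper face (78 mm above the ledge). Axes are those of the fixed box: x level, along the lane from the deck through the doorway into the box, y left, z up; all offsets below are in this frame, mm. The deck is x -170 to 0; beyond it comes the open-topped box. Everything is open from above.
- lane (a point): Point on the deck's upper face in mid-lane, 90 mm before the sill (x -90, y 0, z 0), same axes. Two parallel wooden runners, 6 wide and 10 high, flank the lane, inner faces at y -30 and +30, from x -160 to -15. Left of them a bare strip of deck (y +36 to +87) leaves room for a finger to come down in front of the shutter.
- hinge (a point): The shutter's upright hinge line at deck level (x +6, y +86, z 0), same axes. It is by the left of two posts that frame the doorway: x -10 to +12, inner faces at y -47 and +87, tops 58 above the deck, no lintel.
- box_floor (a point): Middle of the floor (thin silicone tray) of the open-topped plywood box beyond the sill: x +85, y +20, z -72, same axes. Inside it measures x 0 to 170, y -65 to +105; its walls, 8 thick, are level with the deck. A tin that has dropped in lies wholly below the shutter.
- shutter (a joint): Angle of the small green painted wooden shutter, 126 wide, 8 thick, 4 to 52 above the deck. 0 = shut, across the lane from the hinge to -y, near face at x +2; grows as its free edge swings to +x over the box, stop at 1.5 rad. A damped spring pulls it shut: 0.12 Nm when shut, 0.2 Nm at 1.3 rad (4 to 7 N on a finger 28 mm from the hinge).
- tin_center (a point): Centre (half-way up) of the seed tin: a plain closed steel cylinder 52 mm across and 32 mm tall, about 80 g, standing flat on the deck between the runners, its centre 70 to 120 mm before the sill.
- basil: Loose basil pot, terracotta, 90 mm across, 78 mm tall (about 150 mm with its leaves), origin at its underside. Stands beside the box. Leave alone.
- thyme: Loose thyme pot, terracotta, 90 mm across, 78 mm tall (about 115 mm with its leaves), origin at its underside. Stands beside the box. Leave alone.
- snip_holder: Loose yellow plastic snip holder, 60 mm square, 95 mm tall (160 mm with the snips), origin at its underside. Leave alone.
- bucket: Loose small galvanised bucket, 104 mm across, 90 mm tall, origin at its underside. Leave alone.
- tin: The same seed tin; origin at the centre of its underside.
- shutter_free_edge (a point): Point on the shutter's free edge, half-way up (28 mm above the deck), 128 mm from the hinge.
Mind the look-alikes: they are no part of the job. There is more than one size of the tin; the job needs the smaller.

How it is judged (in metres and radians):
On the way, in this order (a step that is already met when the one before it is completed fails the run):
1. a finger pushes the shutter open (beyond 0.5 rad) while the tin is still wholly on the deck side, its centre more than 20 mm before the sill (value of joint shutter above 0.5 rad and contact force between the fingers and shutter above 0.3 N and x of tin_center in the frame of sill below -0.02 m), for 0.05 s.
2. a finger pushes the tin onto the sill's edge (centre beyond 12 mm before it) while a finger still holds the shutter open (beyond 0.6 rad) (value of joint shutter above 0.6 rad and contact force between the fingers and shutter above 0.3 N and contact force between the fingers and tin above 0.05 N and x of tin_center in the frame of sill above -0.012 m).
At the end, for the whole second after the job is handed in: The tin lies at rest in the box beyond the sill, its centre more than 20 mm below the deck, and the shutter is shut to within 0.06 rad (x of tin_center in the frame of sill between 0 and 0.17 m and y of tin_center in the frame of sill between -0.065 and 0.105 m and z of tin_center in the frame of sill below -0.02 m and value of joint shutter below 0.06 rad and linear speed of tin below 0.02 m/s); the robot touches nothing.
It fails at once if the tin is lifted: its centre rises more than 36 mm above the deck (20 mm above where it stood) (z of tin_center in the frame of sill above 0.036 m).
It fails at once if the tin presses on the shutter with more than 1 N (contact force between tin and shutter above 1 N).
It fails at once if a herb pot, the snip holder or the bucket is shifted by more than 20 mm or tipped (distance of any of basil, thyme, snip_holder, bucket from where it was at the start of the episode above 0.02 m or angle between any of basil, thyme, snip_holder, bucket's own z axis and vertical above 0.3 rad).
It also fails if it takes over 42 s, if anything falls off the work surface, if the arm or the gripper's body presses on something with over 40 N, if the wrist force passes 120 N, or if a joint passes its speed limit or range.

## Robot

A 6-joint arm with a two-finger parallel gripper is mounted at the origin on the work surface. World frame = base frame: x ahead of the robot, y to its left, z up, the work surface at z = 0. Lengths are in mm, angles in rad, forces in N, time in s.
With the tool pointing down it reaches from about 400 to 925 mm from the base axis. Payload 12.5 kg.
Tool frame: the origin (TCP) lies at the very end of the fingers, on their centre line; the grasp point (between the pads) lies 19 mm behind it; z points along the fingers, y is the line along which they close (so a half turn about z gives the same grasp; the last joint's range is limited). The gripper opens to 95 mm and grips with 3 to 60 N. Pads are 20 mm wide; open, the fingers measure 119 mm over their backs; the gripper's body (75 mm by 180 mm) begins 59 mm behind the grasp point.
Start: joints at [1.02, 0.491, 1.559, -0, 1.092, -0.106], TCP at [268.91, 564.211, 214.661] pointing down, gripper open.
Joint ranges: [-3.1, 3.1], [-0.84, 2.19], [0.05, 2.79], [-1.13, 4.28], [0.06, 2.93], [-2.69, 2.69]. Speed limits (rad/s): [2.22, 2.22, 2.79, 3.14, 3.14, 3.14].

## Interface

Orientations are given as [roll, pitch, yaw] about the fixed x, y, z axes, in that order (R = Rz(yaw) Ry(pitch) Rx(roll)).
In Python, from cell import * gives the robot as it stands.
- The arm moves only by the tool step_arm, never from a script. Its argument "plan" is a list of rows, each an object of numbers: "x", "y", "z": the shift along the tool's x, y, z in units of 25 mm (1.0 is 25 mm); "rx", "ry", "rz": the turn, a rotation vector about the tool's x, y, z in units of 0.1 rad (1.0 is 0.1 rad). In form: [{"x": .., "y": .., "z": .., "rx": .., "ry": .., "rz": ..}, ...]. A call has exactly 10 rows; each row shifts and turns the commanded pose from where the row before left it, along the tool's axes as they then stand; what a row does not reach is not made up. A row lasts 1/12 s, in which the tool goes at most 41.7 mm and 7.16 degrees, less where a joint would pass 70% of its speed; a pose out of reach is approached as far as the arm can. A call with a number of a shift or a turn outside -1 to 1 is refused whole. A call with a gripper value outside its range is refused whole. "jaw" is the closure, from -1 (fully open) to 1 (shut), so that 0 is half open, set as the call begins (left out, the last holds). The fingers move at their own pace and stop on an object; the grip force is fixed at half the most. Time passes only in rows, so rows that do not move let the fingers close, or fill a call up. It gives the time, the measured TCP pose, the force, the opening and the grip force at its end, in the units of the state.
- state(): the state, without advancing time (a new reading comes with each control period).
- read_camera(name): name is "scene" or "top"; returns a dict with "image" (420x560x3 uint8, red, green, blue), "depth" (420x560 float32, mm along the optical axis (not along the pixel's ray), 0 where there is no reading), "vfov" (degrees; the focal length in pixels is half the picture's height over the tangent of half this angle, whatever the lens; pixels are square), "cx", "cy" (the principal point, pixels), "k1" (the pictures are not rectified: a ray, as slopes to the right and down, at radius r is drawn at 1 + k1 r^2 times it, then the intrinsics apply), "R" (3x3) and "t" (3): a world point X has camera coordinates R X + t. Camera axes: x right, y down, z forward; pixel columns grow to the right and rows downward; lengths in mm; the calibration is good to about 2 mm. A picture is of the moment at which its call begins.
- job_done(): hands the job in; it is judged then, once.
The state is a dict: "t": time; "joints": joint angles; "qvel": joint speeds; "tau": joint torques, N m; "eef_pos": TCP position; "tcp_rot": TCP orientation; "ft_force": force on the tool from outside, world axes, zero at the start; "moment": the same for the moment, N m; "opening": opening from 0.0 (shut) to 1.0 (fully open); "grip_force": force on a finger pad.
Only numpy, scipy, OpenCV 4.12 (cv2) and the standard library are available. Lean on these libraries where they do the work, as an engineer would, in place of code of your own. Each camera call takes 0.05 s, during which the arm holds its last target. There are 200 camera calls.

## Working session

There is one attempt and no reset: what is moved stays moved. The work goes in short steps, Python scripts to look and compute and a tool call to move; the robot and the scene stay as the last step left them, time stands still between calls to the robot, and variables do not carry over. Pictures are saved under pics/ and viewed, at most 10 in all, crops included, and the job is handed in when it is done.

Besides the shell and the picture viewer there is one more tool, called as name(argument=value, ...), one argument or row to a line, values as JSON. step_arm: Moves the arm, as the interface text tells. Shifts and turns lie within -1 to 1; 1 stands for 25 mm of shift or 0.1 rad of turn. Its arguments: {"type":"object","properties":{"plan":{"type":"array","items":{"type":"object","properties":{"x":{"type":"number"},"y":{"type":"number"},"z":{"type":"number"},"rx":{"type":"number"},"ry":{"type":"number"},"rz":{"type":"number"}}}},"jaw":{"type":"number"}},"required":["plan"]}

```bash
mkdir -p pics; cat > h.py <<'E'
from cell import *
import numpy as np, cv2
def world(c,u,v,z=None):
    """pixel -> world; by depth, or at given world height z"""
    f=c["image"].shape[0]/2/np.tan(np.radians(c["vfov"]/2))
    d=np.array([(u-c["cx"])/f,(v-c["cy"])/f]); s=d.copy()
    for _ in range(20): s=d/(1+c["k1"]*(s@s))
    r=np.array([s[0],s[1],1.]); R=np.array(c["R"]);t=np.array(c["t"])
    o=-R.T@t; w=R.T@r
    if z is None:
        return o+w*np.median(c["depth"][int(v)-1:int(v)+2,int(u)-1:int(u)+2])
    return o+w*(z-o[2])/w[2]
E
python3 - <<'E'
from h import *
import pickle
for n in("scene","top"):
    c=read_camera(n); pickle.dump(c,open(n+".pkl","wb"))
    cv2.imwrite(f"pics/{n}.png",cv2.resize(c["image"][:,:,::-1],(800,600)))
    print(n,c["vfov"],c["k1"],c["t"])
s=state();print(s["t"],s["eef_pos"],s["tcp_rot"],s["opening"])
E
```

```text
scene 42.43111025903316 -0.16754983319606181 [-188.74921162 -230.3597472  1617.70045524]
top 56.69742778975116 -0.012901479458395138 [ 76.47632915 569.29749415 971.26052463]
0.1 [268.78914437 564.00680802 214.12136457] [-3.14060282e+00 -1.20379216e-04  2.69678075e+00] 1.000164936166772
```

View pics/top.png

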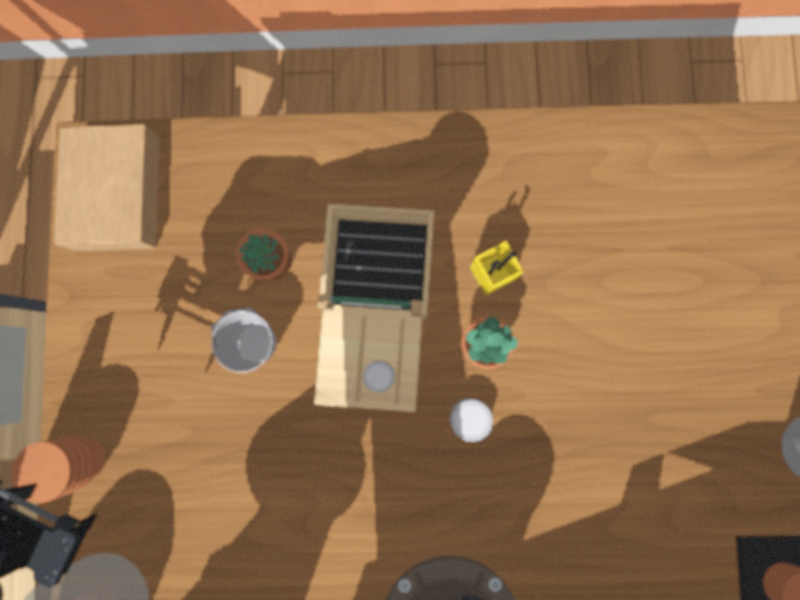

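View pics/scene.png

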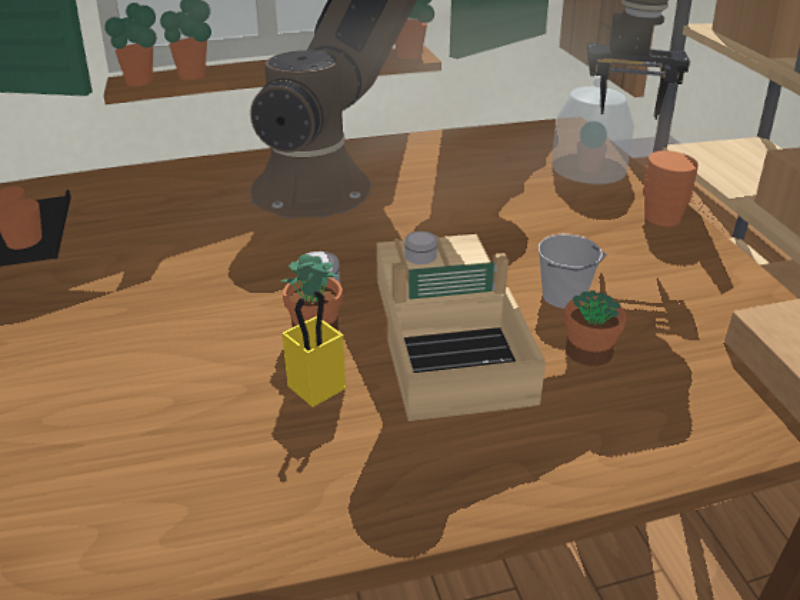

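Top view (800x600): small tin at (379,377) on the deck between the runners; larger look-alike can at (471,421) on the table. The tin on the deck fits the description. Shutter at about (375,300), snip holder (497,267), thyme/basil pots (262,255) and (490,342), bucket (243,341). One enlarged crop will confirm this.

```bash
python3 - <<'E'
from h import *
import pickle
c=pickle.load(open("top.pkl","rb"))
im=c["image"][135:295,205:365,::-1]  # x3.75
cv2.imwrite("pics/crop1.png",cv2.resize(im,(600,600),interpolation=cv2.INTER_CUBIC))
E
```

```text
(no output)
```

View pics/crop1.png

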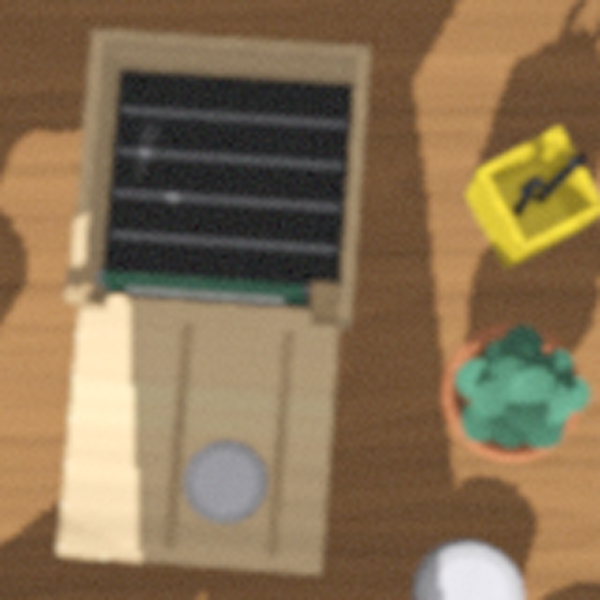

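```bash
cat >> h.py <<'E'
def fit(src,dst):
    """2D rigid: world = A(yaw) src + t"""
    s=src-src.mean(0); d=dst-dst.mean(0)
    yaw=np.arctan2((s[:,0]*d[:,1]-s[:,1]*d[:,0]).sum(),(s*d).sum())
    A=np.array([[np.cos(yaw),-np.sin(yaw)],[np.sin(yaw),np.cos(yaw)]])
    return yaw,A,dst.mean(0)-A@src.mean(0)
E
python3 - <<'E'
from h import *
import pickle
c=pickle.load(open("top.pkl","rb")); s=pickle.load(open("scene.pkl","rb"))
P=lambda u,v,z=None:world(c,u/3.75+205,v/3.75+135,z)
print("deck z by depth",P(230,400),P(160,450),P(310,500),"tin top",P(226,482))
pts={(178,113):(93,32,78),(178,-73):(370,46,78),(-15,33):(187,325,88),(-160,33):(172,545,88),(-15,-33):(288,335,88),(-160,-33):(274,555,88)}
src=np.array(list(pts),float);dst=np.array([P(*q)[:2] for q in pts.values()])
yaw,A,t=fit(src,dst);print("yaw",yaw,"sill",t);print((dst-(src@A.T+t)).round(1))
loc=lambda w:(A.T@(np.array(w)[:2]-t)).round(1)
print("tin",P(226,482,110)[:2],loc(P(226,482,110)),"depth",loc(P(226,482)))
for n,q in dict(decknl=(56,555),decknr=(322,575)).items(): print(n,loc(P(*q,78)))
S=lambda u,v,z=None:world(s,u*.7,v*.7,z)
print("scene: tin",S(421,240),loc(S(421,240)),"post tops",S(501,258),S(399,268))
print("shutter top mid",S(450,266),"box far corners",loc(S(408,414,78)) ,loc(S(541,362)),S(541,362))
print("scene tin at z110",loc(S(421,241,110)))
for n,(u,v) in dict(basil=(262,255),bucket=(243,341),snip=(497,267),thyme=(490,342),big=(471,421)).items():
    w=world(c,u*.7,v*.7);print(n,w.round(),loc(w))
E
```

```text
deck z by depth [495.29062117 108.65256302  78.4101965 ] [463.83627976 154.41615659  79.20367236] [430.06319209  57.94922179  79.09885097] tin top [443.28432362 109.64708944 110.78586927]
yaw -0.08663173402303843 sill [556.89628866 100.46191867]
[[-1.3 -0.5]
 [ 0.5 -0.1]
 [-0.9  0.5]
 [ 3.2 -0.9]
 [-3.   1.1]
 [ 1.5 -0.1]]
tin [443.26547124 109.7034943 ] [-114.    -0.6] depth [-114.    -0.7]
decknl [-169.1  107.7]
decknr [-169.7  -64.2]
scene: tin [449.65847728 113.33841533 110.08868099] [-107.9    3.5] post tops [571.32595358 199.72061285 135.35440213] [562.00823072  47.80181449 136.84968588]
shutter top mid [563.29548756 124.06765425 128.74282729] box far corners [247.6 -82.1] [177.9 110.8] [743.69580133 195.45848106  76.03294885]
scene tin at z110 [-105.    3.]
basil [652. 307. 101.] [ 76.6 214. ]
bucket [510. 369.   4.] [-69.6 263.3]
snip [616. -86. 133.] [  75.5 -180.7]
thyme [496. -71. 127.] [ -46.2 -176.5]
big [362. -44.  47.] [-181.3 -161. ]
```

Tin at lane-frame (-114, 0); sill at (557, 100), yaw -0.087; heights 78/110 check out. The gripper stays open and goes diagonal, 30° to the lane, so that one straight push opens the shutter first and then drives the tin. First turn, then travel.

step_arm(
  plan=[
    {"rz":0.69},
    {"rz":0.69},
    {"rz":0.69},
    {"rz":0.69},
    {"rz":0.69},
    {"rz":0.69},
    {"rz":0.69},
    {"rz":0.69},
    {"rz":0.69},
    {"rz":0.69},
  ],
  jaw=-1,
)

```text
schema error: expected keys x, y, z, rx, ry, rz
```

step_arm(
  plan=[
    {"x":-0.91,"y":-0.04},
    {"x":-0.91,"y":-0.04},
    {"x":-0.91,"y":-0.04},
    {"x":-0.91,"y":-0.04},
    {"x":-0.91,"y":-0.04},
    {"x":-0.91,"y":-0.04},
    {"x":-0.91,"y":-0.04},
    {"x":-0.91,"y":-0.04},
    {"x":-0.91,"y":-0.04},
    {"x":-0.91,"y":-0.04},
  ],
)

```text
schema error: expected keys x, y, z, rx, ry, rz
```

step_arm(
  plan=[
    {"x":-0.91,"y":-0.04,"z":0.14},
    {"x":-0.91,"y":-0.04,"z":0.14},
    {"x":-0.91,"y":-0.04,"z":0.14},
    {"x":-0.91,"y":-0.04,"z":0.14},
    {"x":-0.91,"y":-0.04,"z":0.14},
    {"x":-0.91,"y":-0.04,"z":0.14},
    {"x":-0.91,"y":-0.04,"z":0.14},
    {"x":-0.91,"y":-0.04,"z":0.14},
    {"x":-0.91,"y":-0.04,"z":0.14},
    {"x":-0.91,"y":-0.04,"z":0.14},
  ],
)

```text
schema error: expected keys x, y, z, rx, ry, rz
```

```bash
python3 - <<'E'
from h import *
import pickle
s=state();print(s["t"],s["eef_pos"],s["tcp_rot"],s["ft_force"],s["opening"])
c=read_camera("scene");pickle.dump(c,open("s2.pkl","wb"))
cv2.imwrite("pics/s2.png",cv2.resize(c["image"][120:270,230:430,::-1],(800,600),interpolation=cv2.INTER_CUBIC))
E
```

```text
0.1 [268.78914437 564.00680802 214.12136457] [-3.14060282e+00 -1.20379216e-04  2.69678075e+00] [ 1.30586704 -0.01819699 -0.34245315] 1.000164936166772
```

View pics/s2.png

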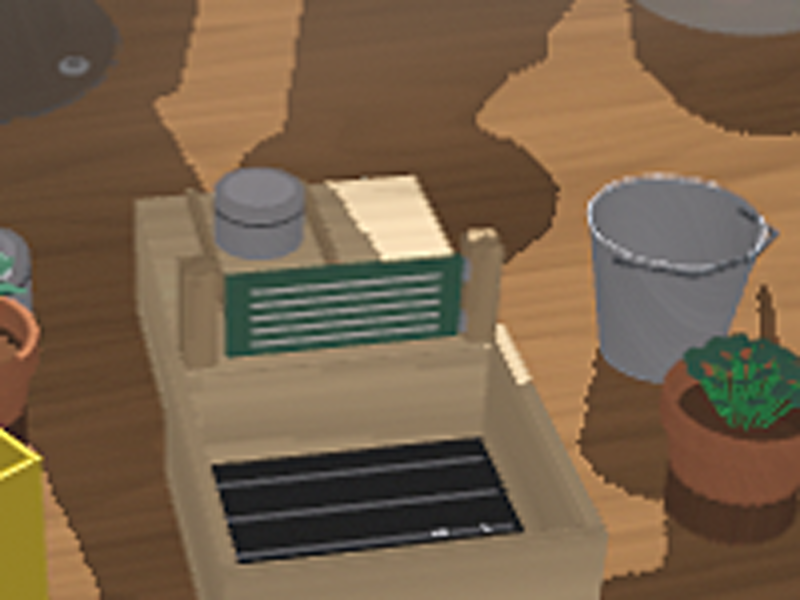

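All six keys are needed; the arm has not moved. The picture confirms the small tin between the runners, with its top at (259,185) in the crop, and the shutter shut.

step_arm(
  plan=[
    {"x":0,"y":0,"z":0,"rx":0,"ry":0,"rz":0.69},
    {"x":0,"y":0,"z":0,"rx":0,"ry":0,"rz":0.69},
    {"x":0,"y":0,"z":0,"rx":0,"ry":0,"rz":0.69},
    {"x":0,"y":0,"z":0,"rx":0,"ry":0,"rz":0.69},
    {"x":0,"y":0,"z":0,"rx":0,"ry":0,"rz":0.69},
    {"x":0,"y":0,"z":0,"rx":0,"ry":0,"rz":0.69},
    {"x":0,"y":0,"z":0,"rx":0,"ry":0,"rz":0.69},
    {"x":0,"y":0,"z":0,"rx":0,"ry":0,"rz":0.69},
    {"x":0,"y":0,"z":0,"rx":0,"ry":0,"rz":0.69},
    {"x":0,"y":0,"z":0,"rx":0,"ry":0,"rz":0.69},
  ],
  jaw=-1,
)

```text
t: 0.98
eef_pos: [268.8, 564.1, 214.4]
tcp_rot: [-3.141, 0.0, 2.003]
ft_force: [-0.5, 0.5, 0.6]
opening: 1.002
grip_force: 0.0
```

step_arm(
  plan=[
    {"x":-0.91,"y":-0.04,"z":0,"rx":0,"ry":0,"rz":0},
    {"x":-0.91,"y":-0.04,"z":0,"rx":0,"ry":0,"rz":0},
    {"x":-0.91,"y":-0.04,"z":0,"rx":0,"ry":0,"rz":0},
    {"x":-0.91,"y":-0.04,"z":0,"rx":0,"ry":0,"rz":0},
    {"x":-0.91,"y":-0.04,"z":0,"rx":0,"ry":0,"rz":0},
    {"x":-0.91,"y":-0.04,"z":0,"rx":0,"ry":0,"rz":0},
    {"x":-0.91,"y":-0.04,"z":0,"rx":0,"ry":0,"rz":0},
    {"x":-0.91,"y":-0.04,"z":0,"rx":0,"ry":0,"rz":0},
    {"x":-0.91,"y":-0.04,"z":0,"rx":0,"ry":0,"rz":0},
    {"x":-0.91,"y":-0.04,"z":0,"rx":0,"ry":0,"rz":0},
  ],
)

```text
t: 1.82
eef_pos: [356.1, 352.7, 214.6]
tcp_rot: [-3.141, 0.0, 2.007]
ft_force: [0.1, 0.8, -0.4]
opening: 1.004
grip_force: 0.0
```

step_arm(
  plan=[
    {"x":-0.91,"y":-0.04,"z":0.14,"rx":0,"ry":0,"rz":0},
    {"x":-0.91,"y":-0.04,"z":0.14,"rx":0,"ry":0,"rz":0},
    {"x":-0.91,"y":-0.04,"z":0.14,"rx":0,"ry":0,"rz":0},
    {"x":-0.91,"y":-0.04,"z":0.14,"rx":0,"ry":0,"rz":0},
    {"x":-0.91,"y":-0.04,"z":0.14,"rx":0,"ry":0,"rz":0},
    {"x":-0.91,"y":-0.04,"z":0.14,"rx":0,"ry":0,"rz":0},
    {"x":-0.91,"y":-0.04,"z":0.14,"rx":0,"ry":0,"rz":0},
    {"x":-0.91,"y":-0.04,"z":0.14,"rx":0,"ry":0,"rz":0},
    {"x":-0.91,"y":-0.04,"z":0.14,"rx":0,"ry":0,"rz":0},
    {"x":-0.91,"y":-0.04,"z":0.14,"rx":0,"ry":0,"rz":0},
  ],
)

```text
t: 2.65
eef_pos: [443.2, 142.2, 179.4]
tcp_rot: [-3.142, -0.0, 2.007]
ft_force: [0.1, 0.1, 0.0]
opening: 0.997
grip_force: 0.0
```

```bash
python3 - <<'E'
from h import *
import pickle
s=state();print(s["t"],s["eef_pos"],s["tcp_rot"],s["ft_force"],s["opening"])
c=read_camera("scene");pickle.dump(c,open("s2.pkl","wb"))
cv2.imwrite("pics/s3.png",cv2.resize(c["image"][120:270,230:430,::-1],(800,600),interpolation=cv2.INTER_CUBIC))
E
```

```text
2.65 [443.15236922 142.23707974 179.44545351] [-3.14153991e+00 -9.72172069e-05  2.00681657e+00] [0.05357841 0.13963679 0.01056059] 0.9971164989263612
```

View pics/s3.png

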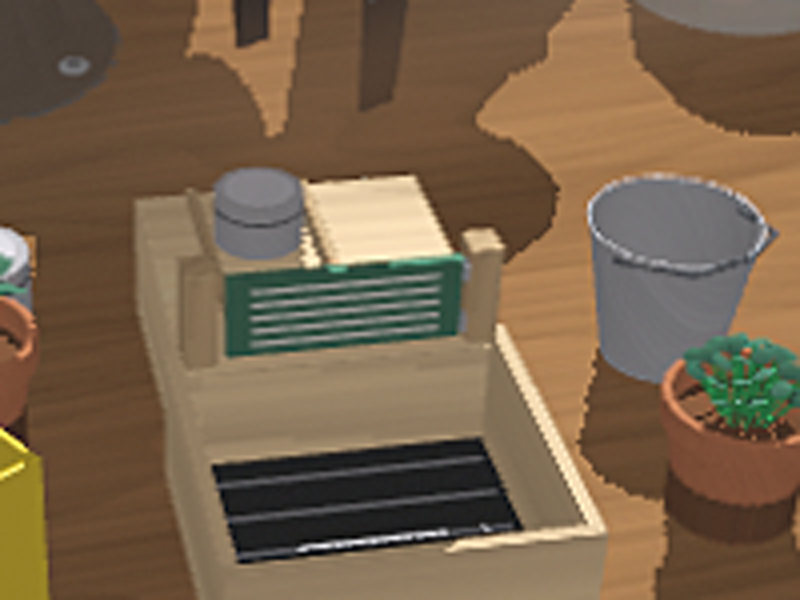

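The picture shows the finger tips at crop (252,42) (tin finger) and (377,108) (shutter finger). I'll check their lane-frame positions by depth.

```bash
python3 - <<'E'
from h import *
import pickle
c=pickle.load(open("s2.pkl","rb"))
y=-.0866;A=np.array([[np.cos(y),-np.sin(y)],[np.sin(y),np.cos(y)]]);t=np.array([557,100.5])
for q in((252,40),(377,104),(243,40),(264,38),(363,106),(393,104)):
    w=world(c,230+q[0]/4,120+q[1]/4); print(q,w.round(1),(A.T@(w[:2]-t)).round(1))
for q,z in(((252,42),179.4),((377,108),179.4),((259,188),110)):
    print(q,(A.T@(world(c,230+q[0]/4,120+q[1]/4,z)[:2]-t)).round(1))
print("tcp",A.T@(np.array(state()["eef_pos"][:2])-t))
E
```

```text
(252, 40) [400.1 122.7 180.5] [-158.3    8.5]
(377, 104) [173.6 282.5   2.4] [-397.7  148.2]
(243, 40) [403.4 116.4 182.8] [-154.4    2.6]
(264, 38) [397.7 130.5 179.7] [-161.3   16.1]
(363, 106) [492.4 158.1 180.8] [-69.3  51.8]
(393, 104) [170.  296.   -1.2] [-402.5  161.3]
(252, 42) [-157.9    8.5]
(377, 108) [-68.4  59.3]
(259, 188) [-112.6    4.5]
tcp [-115.66875021   29.50718789]
```

step_arm(
  plan=[
    {"x":0.07,"y":0.04,"z":0.37,"rx":0,"ry":0,"rz":0},
    {"x":0,"y":0,"z":0.37,"rx":0,"ry":0,"rz":0},
    {"x":0,"y":0,"z":0.37,"rx":0,"ry":0,"rz":0},
    {"x":0,"y":0,"z":0.37,"rx":0,"ry":0,"rz":0},
    {"x":0,"y":0,"z":0.37,"rx":0,"ry":0,"rz":0},
    {"x":0,"y":0,"z":0.37,"rx":0,"ry":0,"rz":0},
    {"x":0,"y":0,"z":0.37,"rx":0,"ry":0,"rz":0},
    {"x":0,"y":0,"z":0.37,"rx":0,"ry":0,"rz":0},
    {"x":0,"y":0,"z":0.37,"rx":0,"ry":0,"rz":0},
    {"x":0,"y":0,"z":0.37,"rx":0,"ry":0,"rz":0},
  ],
)

```text
t: 3.53
eef_pos: [443.1, 145.4, 86.2]
tcp_rot: [3.142, -0.0, 2.007]
ft_force: [0.3, -1.3, 0.2]
opening: 1.002
grip_force: 0.0
```

step_arm(
  plan=[
    {"x":-0.1,"y":0.173,"z":0,"rx":0,"ry":0,"rz":0},
    {"x":-0.1,"y":0.173,"z":0,"rx":0,"ry":0,"rz":0},
    {"x":-0.1,"y":0.173,"z":0,"rx":0,"ry":0,"rz":0},
    {"x":-0.1,"y":0.173,"z":0,"rx":0,"ry":0,"rz":0},
    {"x":-0.1,"y":0.173,"z":0,"rx":0,"ry":0,"rz":0},
    {"x":-0.1,"y":0.173,"z":0,"rx":0,"ry":0,"rz":0},
    {"x":-0.1,"y":0.173,"z":0,"rx":0,"ry":0,"rz":0},
    {"x":-0.1,"y":0.173,"z":0,"rx":0,"ry":0,"rz":0},
    {"x":-0.1,"y":0.173,"z":0,"rx":0,"ry":0,"rz":0},
    {"x":-0.1,"y":0.173,"z":0,"rx":0,"ry":0,"rz":0},
  ],
)

```text
t: 4.37
eef_pos: [493.3, 140.9, 87.2]
tcp_rot: [3.142, -0.0, 2.007]
ft_force: [0.5, -0.3, 0.6]
opening: 1.004
grip_force: 0.3
```

```bash
python3 - <<'E'
from h import *
s=state();print(s["t"],s["eef_pos"],s["ft_force"])
c=read_camera("scene")
cv2.imwrite("pics/s4.png",cv2.resize(c["image"][120:270,230:430,::-1],(800,600),interpolation=cv2.INTER_CUBIC))
E
```

```text
4.3667 [493.33335784 140.9106263   87.16759498] [ 0.46983436 -0.28277109  0.55934493]
```

View pics/s4.png

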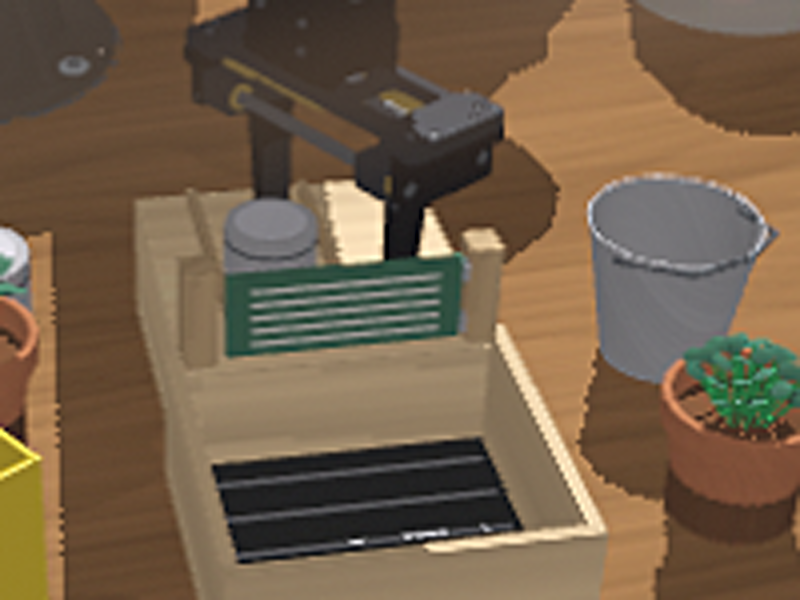

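The tin, with its top at (270,225), has moved along the lane. The shutter finger at (400,240) is just before the shutter, near its hinge side. Continuing.

step_arm(
  plan=[
    {"x":-0.1,"y":0.173,"z":0,"rx":0,"ry":0,"rz":0},
    {"x":-0.1,"y":0.173,"z":0,"rx":0,"ry":0,"rz":0},
    {"x":-0.1,"y":0.173,"z":0,"rx":0,"ry":0,"rz":0},
    {"x":-0.1,"y":0.173,"z":0,"rx":0,"ry":0,"rz":0},
    {"x":-0.1,"y":0.173,"z":0,"rx":0,"ry":0,"rz":0},
    {"x":-0.1,"y":0.173,"z":0,"rx":0,"ry":0,"rz":0},
    {"x":-0.1,"y":0.173,"z":0,"rx":0,"ry":0,"rz":0},
    {"x":-0.1,"y":0.173,"z":0,"rx":0,"ry":0,"rz":0},
    {"x":0,"y":0,"z":0,"rx":0,"ry":0,"rz":0},
    {"x":0,"y":0,"z":0,"rx":0,"ry":0,"rz":0},
  ],
)

```text
t: 5.25
eef_pos: [531.2, 137.2, 86.6]
tcp_rot: [-3.138, -0.001, 2.008]
ft_force: [-8.7, -2.8, 1.8]
opening: 0.998
grip_force: 4.2
```

```bash
python3 - <<'E'
from h import *
s=state();print(s["t"],s["eef_pos"],s["ft_force"])
c=read_camera("scene")
cv2.imwrite("pics/s5.png",cv2.resize(c["image"][120:270,230:430,::-1],(800,600),interpolation=cv2.INTER_CUBIC))
E
```

```text
5.25 [531.24610991 137.18357931  86.62993541] [-8.74458539 -2.82438704  1.7934016 ]
```

View pics/s5.png

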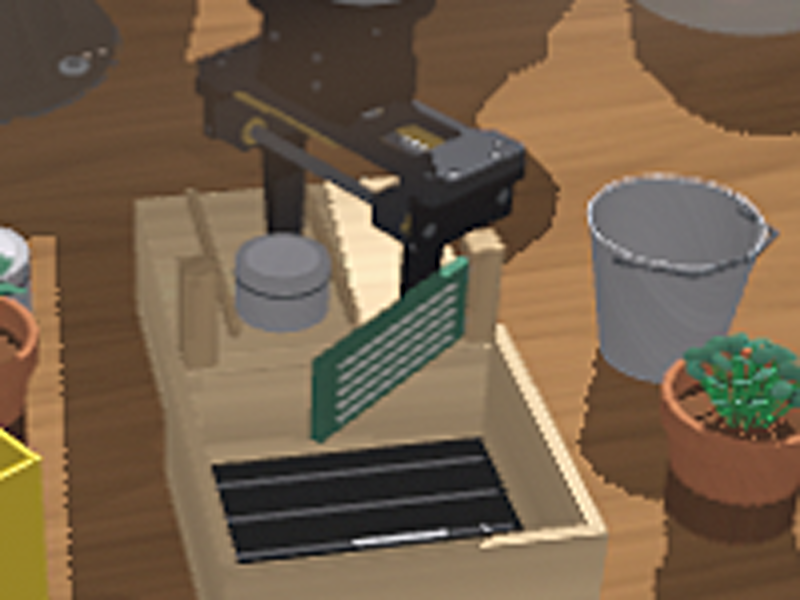

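Shutter is about 0.8 rad open with the tin (282,265) still wholly on the deck and clear of it. Pushing on.

step_arm(
  plan=[
    {"x":-0.08,"y":0.139,"z":0,"rx":0,"ry":0,"rz":0},
    {"x":-0.08,"y":0.139,"z":0,"rx":0,"ry":0,"rz":0},
    {"x":-0.08,"y":0.139,"z":0,"rx":0,"ry":0,"rz":0},
    {"x":-0.08,"y":0.139,"z":0,"rx":0,"ry":0,"rz":0},
    {"x":-0.08,"y":0.139,"z":0,"rx":0,"ry":0,"rz":0},
    {"x":-0.08,"y":0.139,"z":0,"rx":0,"ry":0,"rz":0},
    {"x":-0.08,"y":0.139,"z":0,"rx":0,"ry":0,"rz":0},
    {"x":-0.08,"y":0.139,"z":0,"rx":0,"ry":0,"rz":0},
    {"x":-0.08,"y":0.139,"z":0,"rx":0,"ry":0,"rz":0},
    {"x":-0.08,"y":0.139,"z":0,"rx":0,"ry":0,"rz":0},
  ],
)

```text
t: 6.13
eef_pos: [572.1, 133.5, 86.8]
tcp_rot: [-3.139, -0.001, 2.007]
ft_force: [-4.3, -2.6, 1.2]
opening: 0.997
grip_force: 2.3
```

```bash
python3 - <<'E'
from h import *
s=state();print(s["t"],s["eef_pos"],s["ft_force"])
c=read_camera("scene")
cv2.imwrite("pics/s6.png",cv2.resize(c["image"][120:270,230:430,::-1],(800,600),interpolation=cv2.INTER_CUBIC))
E
```

```text
6.1333 [572.07908383 133.5498648   86.77582222] [-4.30868994 -2.58711965  1.2479831 ]
```

View pics/s6.png

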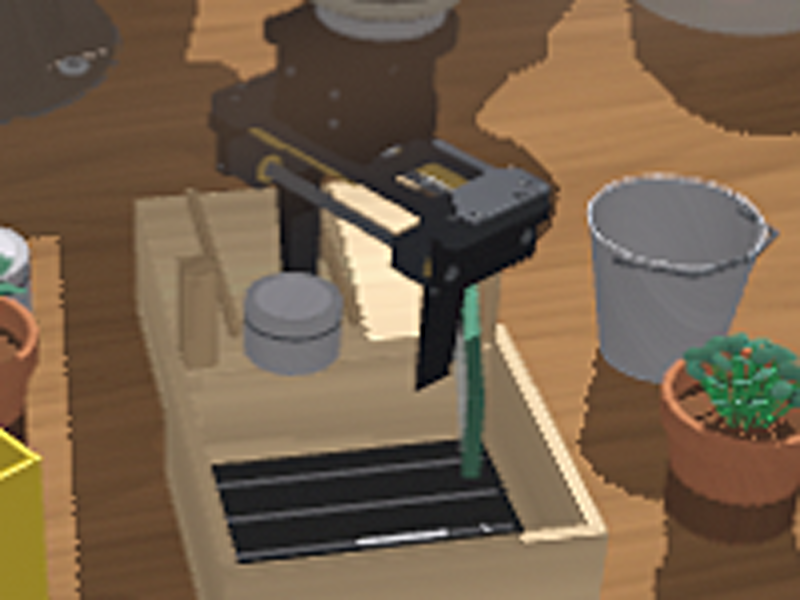

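The tin (293,320) is on the sill's edge and the shutter is held at about 1.35 rad, well clear. One more push.

step_arm(
  plan=[
    {"x":-0.08,"y":0.139,"z":0,"rx":0,"ry":0,"rz":0},
    {"x":-0.08,"y":0.139,"z":0,"rx":0,"ry":0,"rz":0},
    {"x":-0.08,"y":0.139,"z":0,"rx":0,"ry":0,"rz":0},
    {"x":-0.08,"y":0.139,"z":0,"rx":0,"ry":0,"rz":0},
    {"x":-0.08,"y":0.139,"z":0,"rx":0,"ry":0,"rz":0},
    {"x":-0.08,"y":0.139,"z":0,"rx":0,"ry":0,"rz":0},
    {"x":-0.08,"y":0.139,"z":0,"rx":0,"ry":0,"rz":0},
    {"x":-0.08,"y":0.139,"z":0,"rx":0,"ry":0,"rz":0},
    {"x":0,"y":0,"z":0,"rx":0,"ry":0,"rz":0},
    {"x":0,"y":0,"z":0,"rx":0,"ry":0,"rz":0},
  ],
)

```text
t: 7.02
eef_pos: [605.3, 131.2, 87.2]
tcp_rot: [3.14, 0.0, 2.006]
ft_force: [1.1, -3.2, -0.2]
opening: 0.998
grip_force: 1.3
```

```bash
python3 - <<'E'
from h import *
s=state();print(s["t"],s["eef_pos"],s["ft_force"])
c=read_camera("scene")
cv2.imwrite("pics/s7.png",cv2.resize(c["image"][120:270,230:430,::-1],(800,600),interpolation=cv2.INTER_CUBIC))
E
```

```text
7.0167 [605.31170229 131.1523017   87.18746937] [ 1.13434883 -3.23632839 -0.20807973]
```

View pics/s7.png

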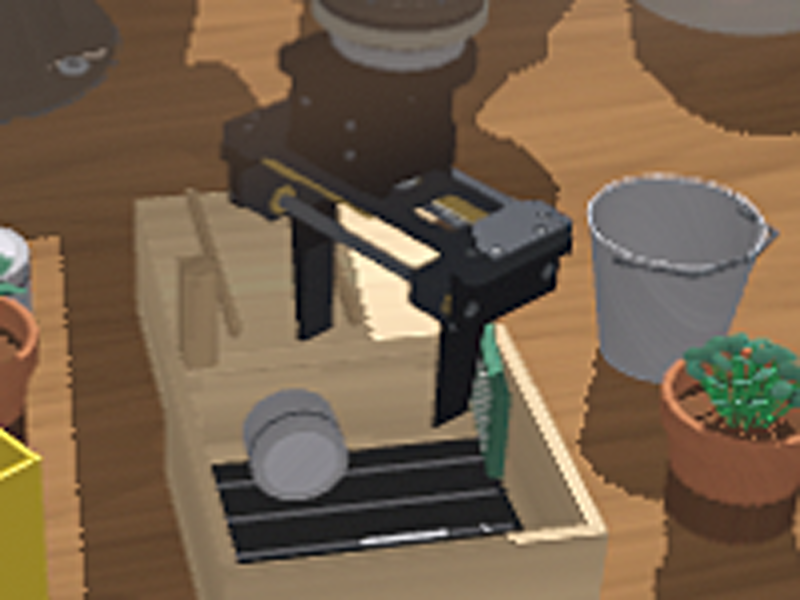

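The tin has dropped into the box (296,445). Let it settle, draw back, lift.

step_arm(
  plan=[
    {"x":0,"y":0,"z":0,"rx":0,"ry":0,"rz":0},
    {"x":0,"y":0,"z":0,"rx":0,"ry":0,"rz":0},
    {"x":0,"y":0,"z":0,"rx":0,"ry":0,"rz":0},
    {"x":0,"y":0,"z":0,"rx":0,"ry":0,"rz":0},
    {"x":0,"y":0,"z":0,"rx":0,"ry":0,"rz":0},
    {"x":0,"y":0,"z":0,"rx":0,"ry":0,"rz":0},
    {"x":0.2,"y":-0.346,"z":0,"rx":0,"ry":0,"rz":0},
    {"x":0.2,"y":-0.346,"z":0,"rx":0,"ry":0,"rz":0},
    {"x":0.2,"y":-0.346,"z":0,"rx":0,"ry":0,"rz":0},
    {"x":0.2,"y":-0.346,"z":0,"rx":0,"ry":0,"rz":0},
  ],
)

```text
t: 7.9
eef_pos: [563.5, 134.7, 87.1]
tcp_rot: [-3.141, -0.0, 2.007]
ft_force: [2.0, -5.8, 0.7]
opening: 1.0
grip_force: 2.3
```

step_arm(
  plan=[
    {"x":0.2,"y":-0.346,"z":0,"rx":0,"ry":0,"rz":0},
    {"x":0.2,"y":-0.346,"z":0,"rx":0,"ry":0,"rz":0},
    {"x":0.2,"y":-0.346,"z":0,"rx":0,"ry":0,"rz":0},
    {"x":0.2,"y":-0.346,"z":0,"rx":0,"ry":0,"rz":0},
    {"x":0.2,"y":-0.346,"z":0,"rx":0,"ry":0,"rz":0},
    {"x":0.2,"y":-0.346,"z":0,"rx":0,"ry":0,"rz":0},
    {"x":0.2,"y":-0.346,"z":0,"rx":0,"ry":0,"rz":0},
    {"x":0.2,"y":-0.346,"z":0,"rx":0,"ry":0,"rz":0},
    {"x":0.2,"y":-0.346,"z":0,"rx":0,"ry":0,"rz":0},
    {"x":0.2,"y":-0.346,"z":0,"rx":0,"ry":0,"rz":0},
  ],
)

```text
t: 8.73
eef_pos: [464.3, 143.7, 87.2]
tcp_rot: [3.141, -0.0, 2.007]
ft_force: [0.4, 0.0, 1.2]
opening: 1.0
grip_force: 0.0
```

step_arm(
  plan=[
    {"x":0,"y":0,"z":-0.4,"rx":0,"ry":0,"rz":0},
    {"x":0,"y":0,"z":-0.4,"rx":0,"ry":0,"rz":0},
    {"x":0,"y":0,"z":-0.4,"rx":0,"ry":0,"rz":0},
    {"x":0,"y":0,"z":-0.4,"rx":0,"ry":0,"rz":0},
    {"x":0,"y":0,"z":-0.4,"rx":0,"ry":0,"rz":0},
    {"x":0,"y":0,"z":-0.4,"rx":0,"ry":0,"rz":0},
    {"x":0,"y":0,"z":-0.4,"rx":0,"ry":0,"rz":0},
    {"x":0,"y":0,"z":-0.4,"rx":0,"ry":0,"rz":0},
    {"x":0,"y":0,"z":0,"rx":0,"ry":0,"rz":0},
    {"x":0,"y":0,"z":0,"rx":0,"ry":0,"rz":0},
  ],
)

```text
t: 9.57
eef_pos: [465.0, 143.6, 167.2]
tcp_rot: [3.141, 0.0, 2.007]
ft_force: [-1.0, -0.2, -0.5]
opening: 1.002
grip_force: 0.0
```

step_arm(
  plan=[
    {"x":0,"y":0,"z":0,"rx":0,"ry":0,"rz":0},
    {"x":0,"y":0,"z":0,"rx":0,"ry":0,"rz":0},
    {"x":0,"y":0,"z":0,"rx":0,"ry":0,"rz":0},
    {"x":0,"y":0,"z":0,"rx":0,"ry":0,"rz":0},
    {"x":0,"y":0,"z":0,"rx":0,"ry":0,"rz":0},
    {"x":0,"y":0,"z":0,"rx":0,"ry":0,"rz":0},
    {"x":0,"y":0,"z":0,"rx":0,"ry":0,"rz":0},
    {"x":0,"y":0,"z":0,"rx":0,"ry":0,"rz":0},
    {"x":0,"y":0,"z":0,"rx":0,"ry":0,"rz":0},
    {"x":0,"y":0,"z":0,"rx":0,"ry":0,"rz":0},
  ],
)

```text
t: 10.4
eef_pos: [465.2, 143.5, 167.1]
tcp_rot: [3.141, -0.0, 2.007]
ft_force: [-0.0, -0.4, 0.3]
opening: 0.997
grip_force: 0.0
```

```bash
python3 - <<'E'
from h import *
s=state();print(s["t"],s["eef_pos"],s["ft_force"])
c=read_camera("scene")
cv2.imwrite("pics/s8.png",cv2.resize(c["image"][120:270,230:430,::-1],(800,600),interpolation=cv2.INTER_CUBIC))
E
```

```text
10.4 [465.23732474 143.52070132 167.14477771] [-0.04216967 -0.40936405  0.34302254]
```

View pics/s8.png

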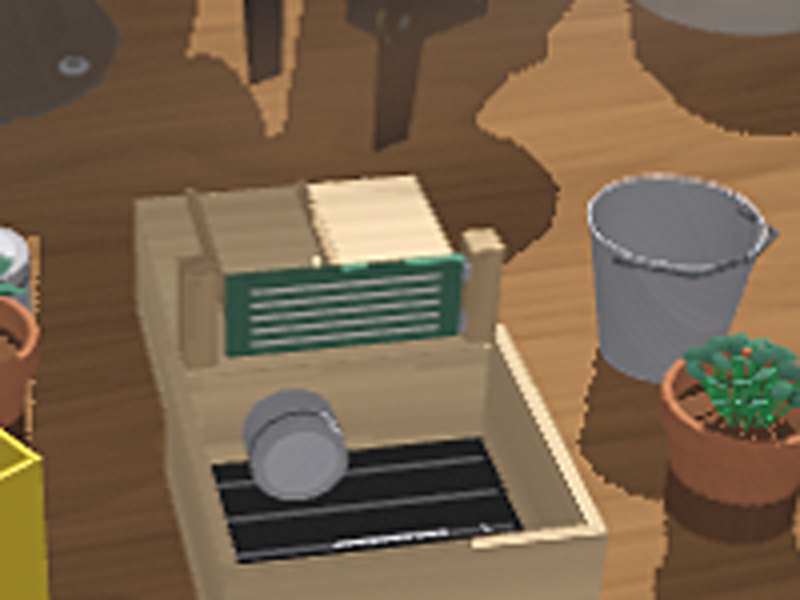

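Shutter is shut, and the tin (296,445) rests leaning in the box, unmoved since the last picture and well below deck level. Pots and bucket have not moved. Handing in.

```bash
python3 -c "
from cell import *
print(job_done())"
```

```text
the job is handed in; nothing more can be done
None
```

I pushed the small seed tin over the sill into the box while one finger held the shutter open, then drew back. In the last picture the shutter was shut, the tin lay at rest leaning against the box wall below deck level, and the pots, snip holder and bucket looked unmoved. I handed the job in at about 10.4 s; no verdict was returned.

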